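# Put the small canister away in the roll-top bin

## Task

Put the smallest of the three steel canisters away in the wooden roll-top bin, setting it down gently so that it stands upright inside, then roll the bin's slatted cover fully shut.

Things in the scene. Friction and masses are not known exactly. Their poses are not given: they have to be found in the camera images.
- canister_small: Smallest of three upright steel push-lid canisters: closed cylinder, 56 mm diameter, 70 mm high (top 8 mm: a lid 44 mm across), 0.13 to 0.26 kg. Origin: centre of underside, z up. Stands on the work surface. The other two, not wanted, are one 56 mm wide but 112 mm high and one 84 mm wide, 76 mm high; the three swap places.
- bin: Fixed wooden roll-top bin, 320 mm deep (x), 322 wide (y), 210 high, yaw varies. Origin: centre of underside, z up, front at -x. Inner floor z = 12 mm. Front wall x -146 to -134, 112 high. Half-disc cheeks at y = +-155, radius 160 about the track axis (along y at x = 0, z = 50). Cover open, the mouth is open upwards from front wall to x = 0 or more; a canister at x = -70, y = 0 is clear.
- cover (a joint): Angle of the curved slatted cover about the track axis, rad: 0 fully shut on the front wall (hard stop), 1.5 fully open; grows as it rolls up and back. Starts at 1.2 to 1.5, stays where left; moving it takes up to about 5 N at the handle. Slats 8 mm thick, outer radius 154 mm, spanning 80 degrees.
- cover_handle (a point): Middle of the cover's handle: round steel bar 12 mm thick, 140 long, along the bin's y, 36 mm off the cover, end posts. At cover angle q in the bin's frame: x = -190 cos(q + 0.489), y = 0, z = 50 + 190 sin(q + 0.489) mm. Pinch from above across the bin's x; it turns in the pinch. When shut, only 30 mm is free from bar axis to cover at the fingertips: open the fingers little there.
Things that resemble listed ones, but are neither listed nor needed, are in the scene too. What is shaped like the canister_small but blue or red is not meant.

How it is judged:
By the outcome, as a careful person would: the job done as asked, in the order asked, and still so for the second after the job is handed in, with the robot touching nothing.
It also fails if it takes over 64 s, if anything falls off the work surface, if the arm or the gripper's body presses on something with over 40 N, if the wrist force passes 120 N, or if a joint passes its speed limit or range.

## Robot

A 6-joint arm with a two-finger parallel gripper is mounted at the origin on the work surface. World frame = base frame: x ahead of the robot, y to its left, z up, the work surface at z = 0. Lengths are in m, angles in rad, forces in N, time in s.
With the tool pointing down it reaches from about 0.3 to 0.775 m from the base axis. Payload 14.6 kg.
Tool frame: the origin (TCP) lies on the mounting face of the last link; the fingertips stand 199 mm ahead of it and the grasp point (between the pads) lies 180 mm ahead of it; z points along the fingers, y is the line along which they close (so a half turn about z gives the same grasp; the last joint's range is limited). The gripper opens to 94 mm and grips with 3 to 60 N. Pads are 16 mm wide; open, the fingers measure 119 mm over their backs; the gripper's body (75 mm by 177 mm) begins 78 mm behind the grasp point.
Start: joints at [1.152, 0.3, 1.521, -0, 1.321, -0.067], TCP at [0.19, 0.516, 0.405] pointing down, gripper open.
Joint ranges: [-3.03, 3.03], [-0.79, 2.21], [0.23, 2.52], [-1.04, 4.18], [0, 3.07], [-2.55, 2.55]. Speed limits (rad/s): [2.22, 2.22, 2.57, 3.14, 3.14, 3.14].

## Interface

Orientations are given as [roll, pitch, yaw] about the fixed x, y, z axes, in that order (R = Rz(yaw) Ry(pitch) Rx(roll)).
In Python, from station import telemetry, cams, workorder, finder gives the robot as it stands.
- The arm moves only by the tool jog_arm, never from a script. Its argument "rows" is a list of rows, each an object with "gripper": the finger opening in m, from 0 to 0.094; "slide": the shift along the tool's x, y, z in m, a list of three; "spin": the turn about the tool's z in rad. In form: [{"gripper": gripper, "slide": [tx, ty, tz], "spin": spin}, ...]. A call has 1 to 8 rows; each row is the pose to reach, as a shift and turn from the pose commanded when the call began, along the tool's axes at that moment; what a row does not reach only later rows make up. A row lasts 1/10 s, in which the tool goes at most 50 mm and 8.59 degrees, less where a joint would pass 70% of its speed; a pose out of reach is approached as far as the arm can. A call with a gripper value outside its range is refused whole. The fingers move at their own pace and stop on an object; "squeeze" is the grip in N (left out, the last holds). Time passes only in rows, so rows that repeat a pose let the fingers close. It gives the time, the measured TCP pose, the force, the opening and the grip force at its end, in the units of the state.
- telemetry.get_obs(): the state, without advancing time (a new reading comes with each control period).
- cams.camera(name): name is "scene" or "top" or "wrist"; returns (picture, depth): 480x640x3 uint8, red, green, blue; 480x640 float32, m along the optical axis (not along the pixel's ray), 0 where there is no reading.
- cams.camera_info(name): a dict with "camera_matrix" (3x3 intrinsics, pixels), "k1" (the pictures are not rectified: a ray, as slopes to the right and down, at radius r is drawn at 1 + k1 r^2 times it, then the intrinsics apply), "R" (3x3) and "t" (3): a world point X has camera coordinates R X + t; the wrist camera has in their place "tool_from_camera" (4x4, takes a point from camera to tool coordinates, whose origin is the TCP and whose axes are the flange's). Camera axes: x right, y down, z forward; pixel columns grow to the right and rows downward; lengths in m; the calibration is good to about 2 mm. A picture is of the moment at which its call begins: read the wrist's pose just before it. camera_info takes no time and is no camera call.
- workorder.hand_in(): hands the job in; it is judged then, once.
Trained networks look in the newest picture that a camera, given by its name, has taken for a name from the list of things; names that differ only in an ending like _2 or _b are one class to them, and where a whole thing is asked for, a point or a joint stands for the part that bears it (a point fixed in the world has none). Each returns a list of dicts, best first, with "confidence" (0 to 1); they miss things now and then, are a little off and sometimes report something else, mostly with a low value. They report only what shows in the picture. A call takes as long as a camera call. They do not tell look-alikes from the thing itself.
- finder.find_in(target, camera): "point" ([x, y, z] in m, in world coordinates, good to about 4 mm: the middle of the surface that is visible of it).
- finder.masks_of(target, camera): "region" (480x640 bool, what is visible of it).
The state is a dict: "time_s": time; "qpos": joint angles; "joint_vel": joint speeds; "tau": joint torques, N m; "ee_pos": TCP position; "eef_rot": TCP orientation; "force": force on the tool from outside, world axes, zero at the start; "moment": the same for the moment, N m; "grip_width": finger opening in m; "grip_force": force on a finger pad.
Only numpy, scipy, OpenCV 4.12 (cv2) and the standard library are available. Lean on these libraries where they do the work, as an engineer would, in place of code of your own. Each camera call takes 0.05 s, during which the arm holds its last target. There are 200 camera calls.

## Working session

There is one attempt and no reset: what is moved stays moved. The work goes in short steps, Python scripts to look and compute and a tool call to move; the robot and the scene stay as the last step left them, time stands still between calls to the robot, and variables do not carry over. Pictures are saved under pics/ and viewed, at most 10 in all, crops included, and the job is handed in when it is done.

Besides the shell and the picture viewer there is one more tool, called after "Emit:" in YAML: its name, and indented under it one key for each argument. jog_arm: Moves the arm, as the interface text tells. Its arguments: {"type":"object","properties":{"rows":{"type":"array","items":{"type":"object","properties":{"gripper":{"type":"number"},"slide":{"type":"array","items":{"type":"number"}},"spin":{"type":"number"}}}},"squeeze":{"type":"number"}},"required":["rows"]}

```bash
ls; mkdir -p pics; cat > h.py <<'E'
import numpy as np, cv2
from station import telemetry, cams, workorder, finder
from scipy.spatial.transform import Rotation as Ro
def world(name, depth, obs=None):
    i=cams.camera_info(name); K=np.array(i["camera_matrix"]); k1=i["k1"]
    v,u=np.mgrid[0:480,0:640].astype(float)
    p=cv2.undistortPoints(np.stack([u.ravel(),v.ravel()],1)[:,None],K,np.array([k1,0,0,0.]))[:,0]
    X=np.c_[p,np.ones(len(p))]*depth.ravel()[:,None]
    if name=="wrist":
        T=np.array(i["tool_from_camera"]); X=X@T[:3,:3].T+T[:3,3]
        X=X@Ro.from_euler('xyz',obs["eef_rot"]).as_matrix().T+obs["ee_pos"]
    else: X=(X-np.array(i["t"]))@np.array(i["R"])
    return X.reshape(480,640,3)
def save(n,im): cv2.imwrite(f"pics/{n}.png",im[...,::-1])
E
python3 - <<'E'
from h import *
o=telemetry.get_obs(); print({k:np.round(v,3) for k,v in o.items()})
for c in("top","scene"):
    im,d=cams.camera(c); save(c,im); W=world(c,d); np.savez(f"{c}.npz",im=im,d=d,W=W)
    for t in("canister_small","bin","cover","cover_handle"):
        for f in finder.find_in(t,c)[:5]: print(c,t,np.round(f["point"],3),round(f["confidence"],2))
a=cv2.imread("pics/top.png")
E
```

```text
pics
{'time_s': np.float64(0.0), 'qpos': array([ 1.152,  0.3  ,  1.522,  0.   ,  1.321, -0.067]), 'joint_vel': array([ 0.002, -0.001,  0.   ,  0.001, -0.001, -0.   ]), 'tau': array([-1.0000e-03, -5.3181e+01, -3.5273e+01,  7.1000e-02,  2.4000e-02,
       -0.0000e+00]), 'ee_pos': array([0.19 , 0.516, 0.404]), 'eef_rot': array([-3.14, -0.  ,  2.79]), 'force': array([ 0.437, -0.712, -0.289]), 'moment': array([ 0.002, -0.058, -0.047]), 'grip_force': np.float64(0.0), 'grip_width': np.float64(0.094)}
top canister_small [0.561 0.328 0.064] 0.9
top canister_small [0.642 0.181 0.068] 0.77
top canister_small [0.278 0.312 0.063] 0.76
top canister_small [0.367 0.419 0.062] 0.74
top canister_small [0.547 0.227 0.066] 0.67
top bin [ 0.552 -0.075  0.056] 0.81
top cover [ 0.507 -0.13   0.187] 0.87
top cover_handle [ 0.508 -0.13   0.185] 0.93
scene canister_small [0.547 0.229 0.061] 0.81
scene canister_small [0.636 0.18  0.064] 0.77
scene canister_small [0.558 0.324 0.065] 0.72
scene canister_small [0.362 0.414 0.059] 0.69
scene canister_small [0.276 0.31  0.063] 0.66
scene bin [ 0.54  -0.078  0.123] 0.59
scene cover [ 0.5   -0.141  0.179] 0.7
scene cover_handle [ 0.498 -0.139  0.184] 0.63
```

View pics/top.png

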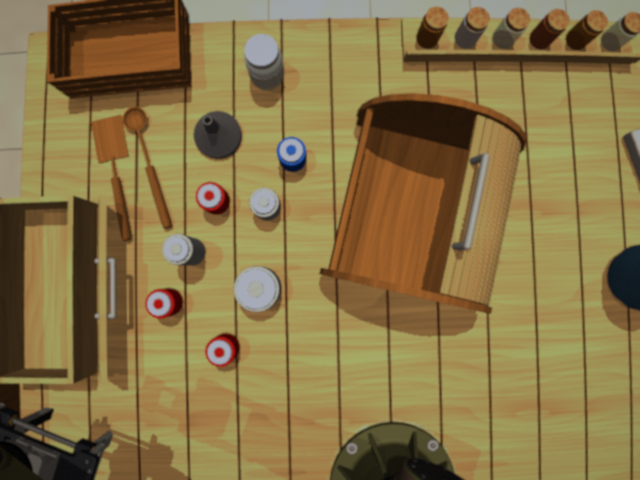

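View pics/scene.png

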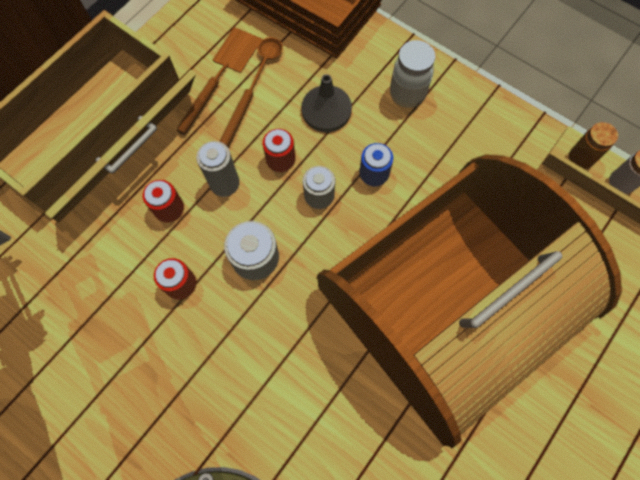

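```bash
python3 - <<'E'
from h import *
z=np.load("top.npz");W=z["W"];im=z["im"];d=z["d"]
ok=d>0
# objects on table: connected components height >.02, y>0.12
m=(ok&(W[...,2]>.03)&(W[...,1]>.12)&(W[...,2]<.2)&(np.hypot(W[...,0],W[...,1])>.25)).astype(np.uint8)
n,l,s,c=cv2.connectedComponentsWithStats(m)
for k in range(1,n):
    if s[k,4]<100: continue
    q=l==k; P=W[q]; top=P[:,2]>np.percentile(P[:,2],95)-.012
    pt=P[top]; print(np.round(c[k]),s[k,4],"zmax",np.round(np.percentile(P[:,2],97),3),"top c",np.round((pt.max(0)+pt.min(0))/2,3),"ext",np.round(np.ptp(pt,axis=0),3),"rgb",np.round(np.median(im[q],axis=0)))
E
```

```text
[111.  44.] 6046 zmax 0.093 top c [0.875 0.52  0.088] ext [0.166 0.269 0.016] rgb [49. 28. 12.]
[263.  60.] 1624 zmax 0.114 top c [0.827 0.232 0.109] ext [0.063 0.061 0.015] rgb [146. 149. 144.]
[215. 131.] 1096 zmax 0.1 top c [0.701 0.331 0.095] ext [0.02  0.021 0.018] rgb [58. 54. 52.]
[291. 152.] 770 zmax 0.073 top c [0.649 0.182 0.068] ext [0.055 0.053 0.014] rgb [102. 117. 167.]
[211. 197.] 768 zmax 0.073 top c [0.567 0.335 0.067] ext [0.053 0.054 0.014] rgb [164.  98.  98.]
[264. 203.] 749 zmax 0.073 top c [0.553 0.235 0.067] ext [0.053 0.055 0.015] rgb [163. 166. 165.]
[ 47. 290.] 9053 zmax 0.103 top c [0.4   0.654 0.098] ext [0.341 0.153 0.016] rgb [53. 39. 22.]
[104. 287.] 1862 zmax 0.105 top c [0.4   0.524 0.1  ] ext [0.339 0.038 0.015] rgb [159. 140.  83.]
[182. 250.] 1039 zmax 0.114 top c [0.467 0.385 0.109] ext [0.053 0.056 0.015] rgb [156. 157. 148.]
[257. 289.] 1700 zmax 0.078 top c [0.393 0.25  0.073] ext [0.083 0.083 0.015] rgb [166. 169. 176.]
[162. 303.] 834 zmax 0.073 top c [0.37  0.432 0.067] ext [0.056 0.055 0.015] rgb [161.  90.  83.]
[221. 350.] 814 zmax 0.073 top c [0.279 0.321 0.067] ext [0.055 0.054 0.015] rgb [161.  98.  98.]
```

```bash
cat > fit.py <<'E'
from h import *
from scipy.optimize import least_squares
def box(P,lo,hi):
    c=(np.array(lo)+hi)/2;h=(np.array(hi)-lo)/2;q=np.abs(P-c)-h
    return np.linalg.norm(np.maximum(q,0),axis=1)+np.minimum(q.max(1),0)
def model(P,p):
    x,y,yaw,q=p
    B=(P-[x,y,0])@Ro.from_euler('z',yaw).as_matrix()
    r=np.hypot(B[:,0],B[:,2]-.05); a=np.arctan2(B[:,2]-.05,-B[:,0])
    ds=[box(B,[-.146,-.155,0],[-.134,.155,.112]),box(B,[-.146,-.155,0],[.146,.155,.012])]
    cover=np.maximum(np.abs(r-.150)-.004,np.maximum(np.abs(B[:,1])-.149,r*(np.abs(a-(q+.43+.698))-.698)))
    ds.append(cover)
    for s in(1,-1): ds.append(np.maximum(np.maximum(r-.16,-B[:,2]),np.abs(B[:,1]-s*.155)-.006))
    hc=np.array([-.19*np.cos(q+.489),0,.05+.19*np.sin(q+.489)]);D=B-hc;D[:,1]-=np.clip(D[:,1],-.07,.07)
    ds.append(np.linalg.norm(D,axis=1)-.006)
    return np.abs(np.array(ds)).min(0)
if __name__=="__main__":
    for cs in(["top"],["scene"],["top","scene"]):
        Ps=[]
        for c in cs:
            z=np.load(c+".npz");W=z["W"][z["d"]>0]
            k=(np.hypot(W[:,0]-.56,W[:,1]+.09)<.24)&(W[:,2]>.02)&(W[:,0]<.76);Ps.append(W[k][::5])
        P=np.concatenate(Ps)
        r=min((least_squares(lambda p:model(P,p),[.56,-.09,np.radians(-102),q0],loss="soft_l1",f_scale=.004,x_scale=[.01,.01,.05,.1]) for q0 in(1.2,1.35,1.5)),key=lambda r:r.cost)
        print(cs,np.round(r.x,4),"yawdeg",np.degrees(r.x[2]).round(2),len(P),np.median(r.fun).round(4),np.mean(r.fun>.01).round(3))
    for c in("top","scene"):
        z=np.load(c+".npz");W=z["W"];k=(np.hypot(W[...,0]-.552,W[...,1]-.233)<.045)&(W[...,2]>.008)&(z["d"]>0);P=W[k]
        t=P[(P[:,2]>.066)];t2=P[(P[:,2]<.055)]
        r=least_squares(lambda p:np.hypot(P[:,0]-p[0],P[:,1]-p[1])[P[:,2]<.055]-.028,[.552,.233],loss="soft_l1",f_scale=.002)
        print(c,"lid",(np.percentile(t,1,axis=0)+np.percentile(t,99,axis=0))[:2]/2,np.median(t[:,2]),"side fit",r.x,len(t2))
E
python3 fit.py
```

```text
['top'] [ 0.5328 -0.0631 -1.8239  1.3076] yawdeg -104.5 3335 0.0008 0.004
['scene'] [ 0.5336 -0.0623 -1.8257  1.3158] yawdeg -104.61 7095 0.0006 0.001
['top', 'scene'] [ 0.5334 -0.0625 -1.8252  1.3129] yawdeg -104.57 10430 0.0006 0.002
top lid [0.55374407 0.23377884] 0.06959038112064779 side fit [0.55385747 0.23444555] 94
scene lid [0.55387458 0.23322582] 0.06798066709916346 side fit [0.55486865 0.23370794] 322
```

Emit:
jog_arm:
  rows:
    - {"gripper":0.08,"slide":[-0.439,-0.14,0],"spin":1.475}
    - {"gripper":0.08,"slide":[-0.439,-0.14,0],"spin":1.475}
    - {"gripper":0.08,"slide":[-0.439,-0.14,0],"spin":1.475}
    - {"gripper":0.08,"slide":[-0.439,-0.14,0],"spin":1.475}
    - {"gripper":0.08,"slide":[-0.439,-0.14,0],"spin":1.475}
    - {"gripper":0.08,"slide":[-0.439,-0.14,0],"spin":1.475}
    - {"gripper":0.08,"slide":[-0.439,-0.14,0],"spin":1.475}
    - {"gripper":0.08,"slide":[-0.439,-0.14,0],"spin":1.475}
  squeeze: 20

```text
time_s: 1.3
ee_pos: [0.5068, 0.2693, 0.4048]
eef_rot: [3.141, -0.0, 1.584]
force: [0.8, 0.8, 0.3]
grip_width: 0.0799
grip_force: 0.0
```

```bash
cat > go.py <<'E'
from h import *
import sys
def go(x,y,zg,yang):  # grasp point target, closing-axis angle deg
    o=telemetry.get_obs();R=Ro.from_euler('xyz',o["eef_rot"]).as_matrix()
    s=R.T@(np.array([x,y,zg+.18])-o["ee_pos"])
    a=np.degrees(np.arctan2(R[1,1],R[0,1]));sp=(a-yang+90)%180-90
    print("t",o["time_s"].round(2),"grasp",(np.array(o["ee_pos"])+R@[0,0,.18]).round(4),"slide",s.round(4),"spin",np.radians(sp).round(4),"j6",o["qpos"][5].round(3),"F",np.round(o["force"],1),"w",o["grip_width"].round(4),"gf",o["grip_force"].round(1))
if __name__=="__main__": go(*map(float,sys.argv[1:]))
E
python3 go.py .554 .2335 .2 -14.57
```

```text
Traceback (most recent call last):
  File "go.py", line 8, in <module>
    if __name__=="__main__": go(*map(float,sys.argv[1:]))
                             ~~^^^^^^^^^^^^^^^^^^^^^^^^^^
  File "go.py", line 7, in go
    print("t",o["time_s"].round(2),"grasp",(np.array(o["ee_pos"])+R@[0,0,.18]).round(4),"slide",s.round(4),"spin",np.radians(sp).round(4),"j6",o["qpos"][5].round(3),"F",np.round(o["force"],1),"w",o["grip_width"].round(4),"gf",o["grip_force"].round(1))
              ^^^^^^^^^^^^^^^^^
AttributeError: 'float' object has no attribute 'round'
```

```bash
sed -i 's/o\["\(time_s\|grip_width\|grip_force\)"\]\.round/np.float64(o["\1"]).round/g; s/o\["qpos"\]\[5\]\.round/np.float64(o["qpos"][5]).round/' go.py; python3 go.py .554 .2335 .2 -14.57
```

```text
t 1.3 grasp [0.5068 0.2693 0.2248] slide [-0.0364  0.0468  0.0248] spin 0.267 j6 0.412 F [0.8 0.8 0.3] w 0.0799 gf 0.0
```

Emit:
jog_arm:
  rows:
    - {"gripper":0.08,"slide":[-0.036,0.047,0.025],"spin":0.267}
    - {"gripper":0.08,"slide":[-0.036,0.047,0.025],"spin":0.267}
    - {"gripper":0.08,"slide":[-0.036,0.047,0.025],"spin":0.267}
    - {"gripper":0.08,"slide":[-0.036,0.047,0.025],"spin":0.267}

```text
time_s: 1.7
ee_pos: [0.5527, 0.2362, 0.3799]
eef_rot: [-3.141, -0.0, 1.326]
force: [-0.4, 0.3, 0.6]
grip_width: 0.0799
grip_force: 0.0
```

```bash
python3 - <<'E'
from h import *
from scipy.optimize import least_squares
from go import go
o=telemetry.get_obs(); im,d=cams.camera("wrist"); save("w1",im); W=world("wrist",d,o)
k=(np.hypot(W[...,0]-.554,W[...,1]-.2335)<.045)&(W[...,2]>.066)&(d>0)&(W[...,2]<.08); P=W[k]
print(len(P)); 
if len(P): print((np.percentile(P,1,axis=0)+np.percentile(P,99,axis=0))/2,np.ptp(P,axis=0))
go(.554,.2335,.04,-14.57)
E
```

```text
1872
[0.55334586 0.23469889 0.06987483] [0.04328534 0.04344727 0.0069512 ]
t 1.75 grasp [0.5525 0.2366 0.2003] slide [-0.0027  0.0022  0.1603] spin 0.0105 j6 0.587 F [-0.5  0.7  0.1] w 0.0798 gf 0.0
```

Emit:
jog_arm:
  rows:
    - {"gripper":0.08,"slide":[-0.002,0.002,0.04],"spin":0.01}
    - {"gripper":0.08,"slide":[-0.002,0.002,0.08],"spin":0.01}
    - {"gripper":0.08,"slide":[-0.002,0.002,0.12],"spin":0.01}
    - {"gripper":0.08,"slide":[-0.002,0.002,0.145],"spin":0.01}
    - {"gripper":0.08,"slide":[-0.002,0.002,0.158],"spin":0.01}
    - {"gripper":0.08,"slide":[-0.002,0.002,0.158],"spin":0.01}
    - {"gripper":0.05,"slide":[-0.002,0.002,0.158],"spin":0.01}
    - {"gripper":0.05,"slide":[-0.002,0.002,0.158],"spin":0.01}
  squeeze: 20

```text
time_s: 2.55
ee_pos: [0.5548, 0.2337, 0.2235]
eef_rot: [3.139, -0.002, 1.314]
force: [0.2, 0.4, 0.7]
grip_width: 0.0673
grip_force: 0.0
```

Emit:
jog_arm:
  rows:
    - {"gripper":0.04,"slide":[0,0,0],"spin":0}
    - {"gripper":0.04,"slide":[0,0,0],"spin":0}
    - {"gripper":0.04,"slide":[0,0,0],"spin":0}
    - {"gripper":0.04,"slide":[0,0,0],"spin":0}

```text
time_s: 2.95
ee_pos: [0.5547, 0.2335, 0.2227]
eef_rot: [3.141, -0.001, 1.313]
force: [-2.8, -0.9, 7.0]
grip_width: 0.0555
grip_force: 20.0
```

```bash
python3 go.py .551 .0052 .26 -14.57
```

```text
t 2.95 grasp [0.5549 0.2336 0.0427] slide [-0.2215  0.0549 -0.2174] spin -0.0036 j6 0.595 F [-2.8 -0.9  7. ] w 0.0555 gf 20.0
```

Emit:
jog_arm:
  rows:
    - {"gripper":0.04,"slide":[0,0,-0.015],"spin":0}
    - {"gripper":0.04,"slide":[0,0,-0.05],"spin":0}
    - {"gripper":0.04,"slide":[0,0,-0.09],"spin":0}
    - {"gripper":0.04,"slide":[0,0,-0.13],"spin":0}
    - {"gripper":0.04,"slide":[0,0,-0.16],"spin":0}
    - {"gripper":0.04,"slide":[0,0,-0.18],"spin":0}
    - {"gripper":0.04,"slide":[-0.02,0.005,-0.18],"spin":0}
    - {"gripper":0.04,"slide":[-0.05,0.012,-0.18],"spin":0}

```text
time_s: 3.75
ee_pos: [0.5529, 0.1821, 0.4032]
eef_rot: [3.14, -0.001, 1.315]
force: [0.6, 0.3, -1.4]
grip_width: 0.0559
grip_force: 20.0
```

Emit:
jog_arm:
  rows:
    - {"gripper":0.04,"slide":[-0.03,0.008,0],"spin":0}
    - {"gripper":0.04,"slide":[-0.065,0.016,0],"spin":0}
    - {"gripper":0.04,"slide":[-0.1,0.025,0],"spin":0}
    - {"gripper":0.04,"slide":[-0.13,0.032,0],"spin":0}
    - {"gripper":0.04,"slide":[-0.15,0.038,0],"spin":0}
    - {"gripper":0.04,"slide":[-0.163,0.041,0],"spin":0}
    - {"gripper":0.04,"slide":[-0.17,0.043,0],"spin":0}
    - {"gripper":0.04,"slide":[-0.171,0.043,0],"spin":0}

```text
time_s: 4.55
ee_pos: [0.5513, 0.0055, 0.402]
eef_rot: [3.141, -0.0, 1.312]
force: [-0.6, 0.7, -1.8]
grip_width: 0.0556
grip_force: 20.0
```

```bash
python3 - <<'E'
from h import *
from go import go
im,d=cams.camera("scene"); save("s2",im[100:480,200:640])
go(.551,.0052,.0547,-14.57)
E
```

```text
t 4.6 grasp [0.5513 0.0059 0.2218] slide [-7.000e-04 -1.000e-04  1.671e-01] spin -0.0036 j6 0.202 F [ 0.1 -0.5 -1.5] w 0.0553 gf 20.0
```

View pics/s2.png

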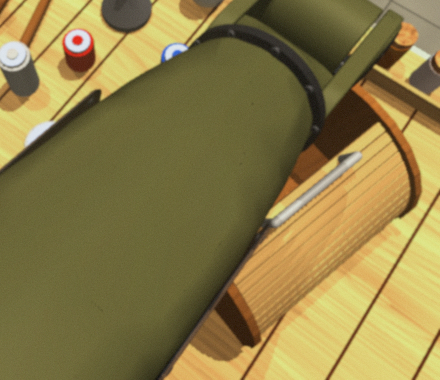

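Emit:
jog_arm:
  rows:
    - {"gripper":0.04,"slide":[0,0,0.02],"spin":0}
    - {"gripper":0.04,"slide":[0,0,0.045],"spin":0}
    - {"gripper":0.04,"slide":[0,0,0.07],"spin":0}
    - {"gripper":0.04,"slide":[0,0,0.095],"spin":0}
    - {"gripper":0.04,"slide":[0,0,0.115],"spin":0}
    - {"gripper":0.04,"slide":[0,0,0.13],"spin":0}
    - {"gripper":0.04,"slide":[0,0,0.14],"spin":0}
    - {"gripper":0.04,"slide":[0,0,0.147],"spin":0}

```text
time_s: 5.4
ee_pos: [0.5513, 0.0063, 0.2541]
eef_rot: [-3.141, 0.0, 1.314]
force: [0.8, 0.3, -1.3]
grip_width: 0.0556
grip_force: 20.0
```

Emit:
jog_arm:
  rows:
    - {"gripper":0.04,"slide":[0,0,0.004],"spin":0}
    - {"gripper":0.04,"slide":[0,0,0.008],"spin":0}
    - {"gripper":0.04,"slide":[0,0,0.011],"spin":0}
    - {"gripper":0.04,"slide":[0,0,0.014],"spin":0}
    - {"gripper":0.04,"slide":[0,0,0.016],"spin":0}
    - {"gripper":0.04,"slide":[0,0,0.016],"spin":0}

```text
time_s: 6.0
ee_pos: [0.5513, 0.0056, 0.2385]
eef_rot: [-3.141, 0.0, 1.313]
force: [-0.4, 0.5, -1.0]
grip_width: 0.056
grip_force: 20.0
```

```bash
python3 go.py .551 .0052 .0547 -14.57
```

```text
t 6.0 grasp [0.5512 0.0056 0.0585] slide [-0.0005 -0.0002  0.0038] spin -0.0038 j6 0.202 F [-0.4  0.5 -1. ] w 0.056 gf 20.0
```

Emit:
jog_arm:
  rows:
    - {"gripper":0.04,"slide":[0,0,0.001],"spin":0}
    - {"gripper":0.04,"slide":[0,0,0.002],"spin":0}
    - {"gripper":0.04,"slide":[0,0,0.003],"spin":0}
    - {"gripper":0.04,"slide":[0,0,0.003],"spin":0}

```text
time_s: 6.4
ee_pos: [0.5513, 0.0057, 0.2355]
eef_rot: [-3.141, 0.0, 1.313]
force: [-0.3, 0.6, -1.3]
grip_width: 0.0555
grip_force: 20.0
```

Emit:
jog_arm:
  rows:
    - {"gripper":0.04,"slide":[0,0,0.0005],"spin":0}
    - {"gripper":0.04,"slide":[0,0,0.001],"spin":0}
    - {"gripper":0.04,"slide":[0,0,0.001],"spin":0}

```text
time_s: 6.7
ee_pos: [0.5513, 0.0056, 0.2348]
eef_rot: [3.142, -0.0, 1.313]
force: [-0.0, -0.3, 0.6]
grip_width: 0.0558
grip_force: 20.0
```

Emit:
jog_arm:
  rows:
    - {"gripper":0.04,"slide":[0,0,0.0005],"spin":0}
    - {"gripper":0.04,"slide":[0,0,0.0005],"spin":0}

```text
time_s: 6.9
ee_pos: [0.5513, 0.0056, 0.2348]
eef_rot: [3.141, -0.0, 1.313]
force: [-3.6, -0.4, 7.6]
grip_width: 0.0559
grip_force: 20.0
```

Emit:
jog_arm:
  rows:
    - {"gripper":0.059,"slide":[0,0,0],"spin":0}
    - {"gripper":0.062,"slide":[0,0,0],"spin":0}
    - {"gripper":0.07,"slide":[0,0,0],"spin":0}
    - {"gripper":0.08,"slide":[0,0,0],"spin":0}
    - {"gripper":0.08,"slide":[0,0,0],"spin":0}
    - {"gripper":0.08,"slide":[0,0,0],"spin":0}

```text
time_s: 7.5
ee_pos: [0.5513, 0.0056, 0.2341]
eef_rot: [-3.142, 0.0, 1.313]
force: [0.2, -0.5, 0.2]
grip_width: 0.0799
grip_force: 0.0
```

Emit:
jog_arm:
  rows:
    - {"gripper":0.08,"slide":[0,0,-0.02],"spin":0}
    - {"gripper":0.08,"slide":[0,0,-0.06],"spin":0}
    - {"gripper":0.08,"slide":[0,0,-0.1],"spin":0}
    - {"gripper":0.08,"slide":[0,0,-0.145],"spin":0}
    - {"gripper":0.08,"slide":[0,0,-0.19],"spin":0}
    - {"gripper":0.08,"slide":[0,0,-0.23],"spin":0}
    - {"gripper":0.08,"slide":[0,0,-0.245],"spin":0}
    - {"gripper":0.08,"slide":[0,0,-0.245],"spin":0}

```text
time_s: 8.3
ee_pos: [0.5511, 0.0057, 0.4814]
eef_rot: [3.138, -0.001, 1.313]
force: [0.1, -0.0, -1.4]
grip_width: 0.0799
grip_force: 0.0
```

```bash
python3 - <<'E'
from h import *
from go import go
from fit import model
from scipy.optimize import least_squares
o=telemetry.get_obs(); im,d=cams.camera("wrist"); save("w2",im); W=world("wrist",d,o)
k=(np.hypot(W[...,0]-.551,W[...,1]-.0052)<.05)&(d>0)&(W[...,2]>.07)&(W[...,2]<.1);P=W[k]
print(len(P),(np.percentile(P,1,axis=0)+np.percentile(P,99,axis=0))/2,np.ptp(P,axis=0))
Q=W[(d>0)&(W[...,2]>.09)][::5]
r=least_squares(lambda p:model(Q,p),[.5334,-.0625,-1.8252,1.313],loss="soft_l1",f_scale=.004,x_scale=[.01,.01,.05,.1]);print(len(Q),r.x,np.median(r.fun))
q=1.313;x=-.19*np.cos(q+.489);z=.05+.19*np.sin(q+.489);a=-1.8252
X=[.5334+x*np.cos(a),-.0625+x*np.sin(a)];print(X,z)
go(X[0],X[1],z+.06,75.43)
E
```

```text
1808 [0.55098272 0.00641369 0.07873354] [0.05497323 0.05525189 0.01504499]
23205 [ 0.55300606  0.01544236 -1.82354611  1.04576943] 0.1517896092682256
[np.float64(0.5224427706720992), np.float64(-0.10463702757875931)] 0.23494434306645517
t 8.35 grasp [0.5514 0.0056 0.2993] slide [-0.114   0.0003  0.0043] spin 1.5671 j6 0.202 F [ 0.  -0.1 -0.5] w 0.0805 gf 0.0
```

View pics/w2.png

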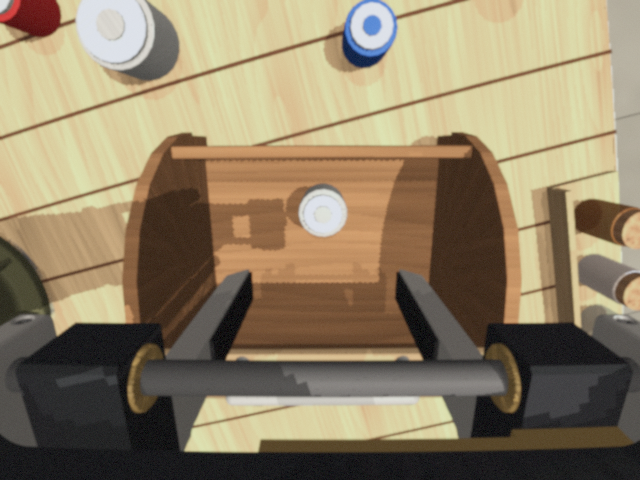

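Emit:
jog_arm:
  rows:
    - {"gripper":0.05,"slide":[-0.04,0,0],"spin":-0.15}
    - {"gripper":0.05,"slide":[-0.08,0,0],"spin":-0.3}
    - {"gripper":0.05,"slide":[-0.11,0,0],"spin":-0.45}
    - {"gripper":0.05,"slide":[-0.114,0,0],"spin":-0.6}
    - {"gripper":0.05,"slide":[-0.114,0,0],"spin":-0.75}
    - {"gripper":0.05,"slide":[-0.114,0,0],"spin":-0.9}
    - {"gripper":0.05,"slide":[-0.114,0,0],"spin":-1.05}
    - {"gripper":0.05,"slide":[-0.114,0,0],"spin":-1.2}

```text
time_s: 9.15
ee_pos: [0.5223, -0.1047, 0.4771]
eef_rot: [-3.141, -0.003, 2.514]
force: [0.3, 0.4, 0.5]
grip_width: 0.0499
grip_force: 0.0
```

Emit:
jog_arm:
  rows:
    - {"gripper":0.05,"slide":[0,0,0],"spin":-0.15}
    - {"gripper":0.05,"slide":[0,0,0],"spin":-0.3}
    - {"gripper":0.05,"slide":[0,0,0],"spin":-0.374}
    - {"gripper":0.05,"slide":[0,0,0],"spin":-0.374}
    - {"gripper":0.05,"slide":[0,0,0],"spin":-0.374}

```text
time_s: 9.65
ee_pos: [0.5223, -0.1046, 0.4779]
eef_rot: [3.142, -0.002, 2.879]
force: [0.1, 0.7, 0.4]
grip_width: 0.0501
grip_force: 0.0
```

```bash
python3 - <<'E'
from h import *
from go import go
o=telemetry.get_obs(); im,d=cams.camera("wrist"); save("w3",im); W=world("wrist",d,o)
k=(np.hypot(W[...,0]-.5224,W[...,1]+.1046)<.085)&(d>0)&(W[...,2]>.222)&(W[...,2]<.25);P=W[k]
a=-1.8252;B=(P-[.5334,-.0625,0])@Ro.from_euler('z',a).as_matrix();print(len(P),np.percentile(B,[2,50,98],axis=0).round(4))
go(.5224,-.1046,.235,75.43)
E
```

```text
3819 [[ 0.0376 -0.0739  0.2303]
 [ 0.0439 -0.012   0.2409]
 [ 0.0498  0.0684  0.2428]]
t 9.7 grasp [ 0.5221 -0.1045  0.2982] slide [-0.0002  0.      0.0632] spin -0.0077 j6 -1.575 F [-0.   0.8 -0.9] w 0.0501 gf 0.0
```

View pics/w3.png

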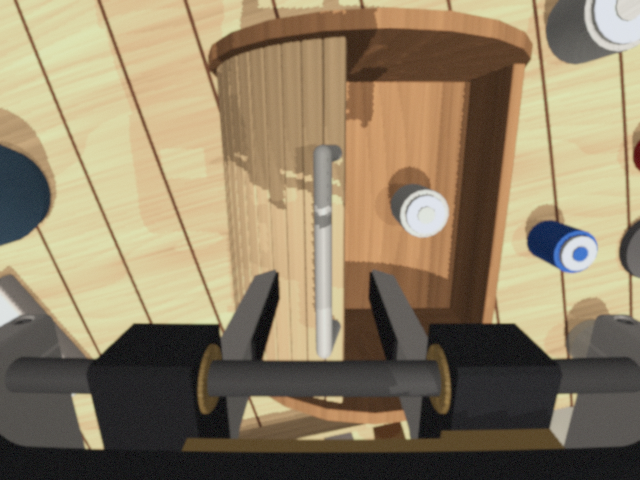

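Emit:
jog_arm:
  rows:
    - {"gripper":0.045,"slide":[0,0,0.025],"spin":-0.007}
    - {"gripper":0.045,"slide":[0,0,0.045],"spin":-0.007}
    - {"gripper":0.045,"slide":[0,0,0.058],"spin":-0.007}
    - {"gripper":0.045,"slide":[0,0,0.062],"spin":-0.007}
    - {"gripper":0.03,"slide":[0,0,0.062],"spin":-0.007}
    - {"gripper":0.02,"slide":[0,0,0.062],"spin":-0.007}
    - {"gripper":0.005,"slide":[0,0,0.062],"spin":-0.007}
    - {"gripper":0.005,"slide":[0,0,0.062],"spin":-0.007}
  squeeze: 12

```text
time_s: 10.5
ee_pos: [0.5222, -0.1046, 0.4177]
eef_rot: [-3.142, 0.001, 2.889]
force: [-0.2, 0.2, 0.0]
grip_width: 0.0161
grip_force: 0.0
```

Emit:
jog_arm:
  rows:
    - {"gripper":0.005,"slide":[0,0,0],"spin":0}
    - {"gripper":0.005,"slide":[0,0,0],"spin":0}
    - {"gripper":0.005,"slide":[0,0,0],"spin":0}

```text
time_s: 10.8
ee_pos: [0.5222, -0.1046, 0.4176]
eef_rot: [-3.141, 0.001, 2.889]
force: [-1.7, -1.8, 5.1]
grip_width: 0.0116
grip_force: 12.0
```

```bash
python3 go.py .5224 -.1046 .235 75.43; cat > arc.py <<'E'
import sys
from h import *
q0,q1,n=float(sys.argv[1]),float(sys.argv[2]),int(sys.argv[3]);a=-1.8252
o=telemetry.get_obs();R=Ro.from_euler('xyz',o["eef_rot"]).as_matrix();c=np.array(o["ee_pos"])+R@[0,0,.18]
f=lambda q:np.array([.5334-.19*np.cos(q+.489)*np.cos(a),-.0625-.19*np.cos(q+.489)*np.sin(a),.05+.19*np.sin(q+.489)])
B=(c-[.5334,-.0625,0])@Ro.from_euler('z',a).as_matrix();th=np.arctan2(B[2]-.05,-B[0])
print("q now",th-.489,"r",np.hypot(B[0],B[2]-.05),"y",B[1],"err",f(q0)-c,"F",np.round(o["force"],1),o["grip_width"],o["grip_force"])
for q in np.linspace(q0,q1,n+1)[1:]: print(round(q,3),(R.T@(f(q)-f(q0))).round(4).tolist())
E
python3 arc.py 1.313 1.0 7;python3 arc.py 1.0 0.6 8; python3 arc.py .6 .2 8; python3 arc.py .2 0 8
```

```text
t 10.8 grasp [ 0.5223 -0.1047  0.2376] slide [-0.0002  0.0001  0.0026] spin 0.0014 j6 -1.584 F [-1.7 -1.8  5.1] w 0.0116 gf 12.0
q now 1.3104142683918782 r 0.1925886244431147 y -9.721667628354799e-05 err [ 1.21343990e-04  8.03505199e-05 -2.63323000e-03] F [-1.7 -1.8  5.1] 0.011554386709481711 12.000150829553604
1.268 [-0.0, 0.0083, -0.0018]
1.224 [-0.0, 0.0167, -0.0032]
1.179 [-0.0, 0.0251, -0.0042]
1.134 [-0.0001, 0.0336, -0.0048]
1.089 [-0.0001, 0.0421, -0.0051]
1.045 [-0.0001, 0.0506, -0.0049]
1.0 [-0.0001, 0.0591, -0.0044]
q now 1.3104142683918782 r 0.1925886244431147 y -9.721667628354799e-05 err [0.01498547 0.05724169 0.00178717] F [-1.7 -1.8  5.1] 0.011554386709481711 12.000150829553604
0.95 [-0.0, 0.0094, 0.001]
0.9 [-0.0, 0.0188, 0.0025]
0.85 [-0.0, 0.0281, 0.0044]
0.8 [-0.0001, 0.0373, 0.0069]
0.75 [-0.0001, 0.0464, 0.0097]
0.7 [-0.0001, 0.0553, 0.013]
0.65 [-0.0001, 0.064, 0.0168]
0.6 [-0.0001, 0.0725, 0.021]
q now 1.3104142683918782 r 0.1925886244431147 y -9.721667628354799e-05 err [ 0.03323561  0.1274243  -0.01920642] F [-1.7 -1.8  5.1] 0.011554386709481711 12.000150829553604
0.55 [-0.0, 0.0083, 0.0046]
0.5 [-0.0, 0.0164, 0.0096]
0.45 [-0.0, 0.0242, 0.015]
0.4 [-0.0, 0.0317, 0.0208]
0.35 [-0.0, 0.0389, 0.027]
0.3 [-0.0, 0.0458, 0.0335]
0.25 [-0.0001, 0.0524, 0.0404]
0.2 [-0.0001, 0.0586, 0.0476]
q now 1.3104142683918782 r 0.1925886244431147 y -9.721667628354799e-05 err [ 0.04798765  0.1841546  -0.06678211] F [-1.7 -1.8  5.1] 0.011554386709481711 12.000150829553604
0.175 [-0.0, 0.003, 0.0037]
0.15 [-0.0, 0.0059, 0.0075]
0.125 [-0.0, 0.0086, 0.0113]
0.1 [-0.0, 0.0113, 0.0152]
0.075 [-0.0, 0.0139, 0.0192]
0.05 [-0.0, 0.0164, 0.0233]
0.025 [-0.0, 0.0188, 0.0274]
0.0 [-0.0, 0.0211, 0.0315]
```

Emit:
jog_arm:
  rows:
    - {"gripper":0.005,"slide":[0,0.004,-0.001],"spin":0}
    - {"gripper":0.005,"slide":[0,0.0125,-0.0025],"spin":0}
    - {"gripper":0.005,"slide":[0,0.021,-0.0035],"spin":0}
    - {"gripper":0.005,"slide":[0,0.03,-0.0045],"spin":0}
    - {"gripper":0.005,"slide":[0,0.039,-0.005],"spin":0}
    - {"gripper":0.005,"slide":[0,0.048,-0.005],"spin":0}
    - {"gripper":0.005,"slide":[0,0.055,-0.0045],"spin":0}
    - {"gripper":0.005,"slide":[0,0.059,-0.0044],"spin":0}
  squeeze: 20

```text
time_s: 11.6
ee_pos: [0.5372, -0.0472, 0.4219]
eef_rot: [-3.141, 0.001, 2.889]
force: [0.7, -4.7, 3.9]
grip_width: 0.011
grip_force: 20.0
```

```bash
python3 arc.py 1.0 .6 1
```

```text
q now 1.0002233962621614 r 0.19250369056446692 y 5.121048132463164e-05 err [-9.02577675e-05 -1.43610481e-04 -2.49882850e-03] F [ 0.7 -4.7  3.9] 0.011037523286248505 19.998557567596436
0.6 [-0.0001, 0.0725, 0.021]
```

Tracking well; continue along the arc.

Emit:
jog_arm:
  rows:
    - {"gripper":0.005,"slide":[0,0.0094,0.001],"spin":0}
    - {"gripper":0.005,"slide":[0,0.0188,0.0025],"spin":0}
    - {"gripper":0.005,"slide":[0,0.0281,0.0044],"spin":0}
    - {"gripper":0.005,"slide":[0,0.0373,0.0069],"spin":0}
    - {"gripper":0.005,"slide":[0,0.0464,0.0097],"spin":0}
    - {"gripper":0.005,"slide":[0,0.0553,0.013],"spin":0}
    - {"gripper":0.005,"slide":[0,0.064,0.0168],"spin":0}
    - {"gripper":0.005,"slide":[0,0.0725,0.021],"spin":0}

```text
time_s: 12.4
ee_pos: [0.5553, 0.0233, 0.4002]
eef_rot: [-3.142, 0.0, 2.889]
force: [2.9, -4.8, 1.0]
grip_width: 0.011
grip_force: 20.0
```

Emit:
jog_arm:
  rows:
    - {"gripper":0.005,"slide":[0,0.0083,0.0046],"spin":0}
    - {"gripper":0.005,"slide":[0,0.0164,0.0096],"spin":0}
    - {"gripper":0.005,"slide":[0,0.0242,0.015],"spin":0}
    - {"gripper":0.005,"slide":[0,0.0317,0.0208],"spin":0}
    - {"gripper":0.005,"slide":[0,0.0389,0.027],"spin":0}
    - {"gripper":0.005,"slide":[0,0.0458,0.0335],"spin":0}
    - {"gripper":0.005,"slide":[0,0.0524,0.0404],"spin":0}
    - {"gripper":0.005,"slide":[0,0.0586,0.0476],"spin":0}

```text
time_s: 13.2
ee_pos: [0.5699, 0.08, 0.3523]
eef_rot: [3.142, -0.0, 2.889]
force: [2.0, -2.9, 1.9]
grip_width: 0.0111
grip_force: 20.0
```

```bash
python3 arc.py .2 0 2
```

```text
q now 0.2044208394010113 r 0.19129907500758664 y -0.0006320870615439535 err [ 0.00049506 -0.00060778 -0.0014775 ] F [ 2.  -2.9  1.9] 0.011123539020160781 19.999926388263702
0.1 [-0.0, 0.0113, 0.0152]
0.0 [-0.0, 0.0211, 0.0315]
```

Emit:
jog_arm:
  rows:
    - {"gripper":0.005,"slide":[0,0.003,0.0037],"spin":0}
    - {"gripper":0.005,"slide":[0,0.0059,0.0075],"spin":0}
    - {"gripper":0.005,"slide":[0,0.0086,0.0113],"spin":0}
    - {"gripper":0.005,"slide":[0,0.0113,0.0152],"spin":0}
    - {"gripper":0.005,"slide":[0,0.0139,0.0192],"spin":0}
    - {"gripper":0.005,"slide":[0,0.0164,0.0233],"spin":0}
    - {"gripper":0.005,"slide":[0,0.0188,0.0274],"spin":0}
    - {"gripper":0.005,"slide":[0,0.0203,0.03],"spin":0}

```text
time_s: 14.0
ee_pos: [0.5749, 0.0993, 0.3225]
eef_rot: [-3.142, -0.0, 2.889]
force: [0.9, -2.9, 1.7]
grip_width: 0.0112
grip_force: 20.0
```

```bash
python3 arc.py 0 -.02 2
```

```text
q now 0.016766357906073948 r 0.1909551361135406 y -0.0005947458628438244 err [ 0.00074784  0.00051266 -0.00326233] F [ 0.9 -2.9  1.7] 0.011201407043665557 20.000174045562744
-0.01 [-0.0, 0.0009, 0.0017]
-0.02 [-0.0, 0.0018, 0.0034]
```

Push onto the stop in small steps, watching for the force rise.

Emit:
jog_arm:
  rows:
    - {"gripper":0.005,"slide":[0,0.0005,0.001],"spin":0}
    - {"gripper":0.005,"slide":[0,0.001,0.002],"spin":0}
    - {"gripper":0.005,"slide":[0,0.001,0.002],"spin":0}

```text
time_s: 14.3
ee_pos: [0.575, 0.1, 0.3213]
eef_rot: [-3.141, 0.0, 2.889]
force: [-1.0, -3.6, 4.3]
grip_width: 0.011
grip_force: 20.0
```

Emit:
jog_arm:
  rows:
    - {"gripper":0.005,"slide":[0,0.0005,0.001],"spin":0}
    - {"gripper":0.005,"slide":[0,0.0005,0.001],"spin":0}

```text
time_s: 14.5
ee_pos: [0.5751, 0.1001, 0.3212]
eef_rot: [-3.141, 0.0, 2.889]
force: [-6.8, -7.4, 13.2]
grip_width: 0.0113
grip_force: 20.0
```

Emit:
jog_arm:
  rows:
    - {"gripper":0.005,"slide":[0,0.0003,0.0007],"spin":0}
    - {"gripper":0.005,"slide":[0,0.0003,0.0007],"spin":0}
    - {"gripper":0.018,"slide":[0,0.0003,0.0007],"spin":0}
    - {"gripper":0.024,"slide":[0,0,0],"spin":0}
    - {"gripper":0.024,"slide":[0,0,0],"spin":0}
    - {"gripper":0.024,"slide":[0,0,0],"spin":0}

```text
time_s: 15.1
ee_pos: [0.5752, 0.1008, 0.3197]
eef_rot: [3.142, -0.001, 2.889]
force: [-0.3, 0.5, -0.1]
grip_width: 0.0241
grip_force: 0.0
```

Emit:
jog_arm:
  rows:
    - {"gripper":0.024,"slide":[0,0,-0.008],"spin":0}
    - {"gripper":0.024,"slide":[0,0,-0.02],"spin":0}
    - {"gripper":0.024,"slide":[0,0,-0.04],"spin":0}
    - {"gripper":0.024,"slide":[0,0,-0.07],"spin":0}
    - {"gripper":0.024,"slide":[0,0,-0.11],"spin":0}
    - {"gripper":0.024,"slide":[0,0,-0.15],"spin":0}
    - {"gripper":0.024,"slide":[0,0,-0.17],"spin":0}
    - {"gripper":0.024,"slide":[0,0,-0.17],"spin":0}

```text
time_s: 15.9
ee_pos: [0.5747, 0.1006, 0.4942]
eef_rot: [3.139, 0.006, 2.889]
force: [0.4, -0.5, -0.4]
grip_width: 0.0243
grip_force: 0.0
```

```bash
python3 - <<'E'
from h import *
o=telemetry.get_obs(); im,d=cams.camera("wrist"); save("w4",im); W=world("wrist",d,o)
B=(W-[.5334,-.0625,0])@Ro.from_euler('z',-1.8252).as_matrix()
k=(d>0)&(np.abs(B[...,1])<.06)&(np.hypot(B[...,0],B[...,2]-.05)>.175)&(np.hypot(B[...,0],B[...,2]-.05)<.205)&(B[...,2]>.1)&(B[...,0]<0)
P=B[k];print(len(P),"bar x",np.percentile(P[:,0],[5,50,95]),"ztop",np.percentile(P[:,2],[50,97]),"expect",-.19*np.cos(.489),.056+.19*np.sin(.489),o["force"],o["grip_width"])
E
```

```text
1440 bar x [-0.17301708 -0.1673345  -0.16224359] ztop [0.14529355 0.14720823] expect -0.16773257821815787 0.145251230827869 [ 0.38307986 -0.4597761  -0.41907977] 0.024338264782672252
```

View pics/w4.png

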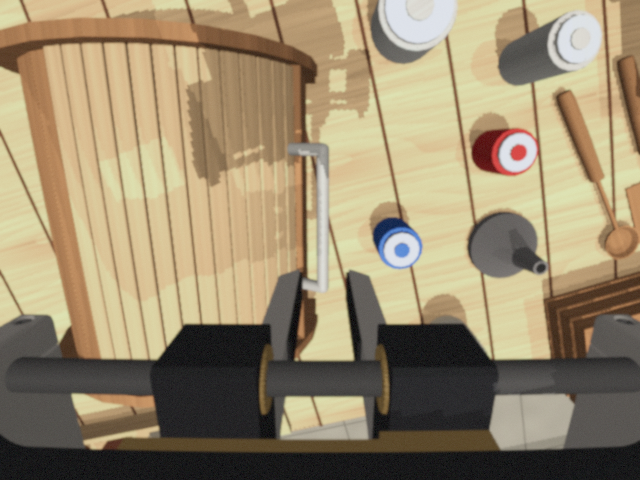

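The cover is shut: the bar (at pixel 323, 215) measures where q = 0 puts it, and nothing is touching the gripper.

```bash
python3 -c "
from station import workorder
print(workorder.hand_in())"
```

```text
the job is handed in; nothing more can be done
None
```

The small steel canister stands upright in the bin, the cover is rolled fully shut onto its stop, and the job was handed in at about 16 s of the 64 s allowed; no verdict came back.

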